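# Slide back a bolt while holding its spring catch down

## Robot

A 6-joint arm with a two-finger parallel gripper is mounted at the origin on a cart in front of the work surface, level with it; the furniture and walls round the work are solid. World frame = base frame: x ahead of the robot, y to its left, z up, the work surface at z = 0. Lengths are in m, angles in degrees, forces in N, time in s.
With the tool pointing down it reaches from about 0.3 to 0.775 m from the base axis. Payload 14.6 kg.
Tool frame: the origin (TCP) lies at the very end of the fingers, on their centre line; the grasp point (between the pads) lies 19 mm behind it; z points along the fingers, y is the line along which they close (so a half turn about z gives the same grasp; the last joint's range is limited). The gripper opens to 94 mm and grips with 3 to 60 N. Pads are 16 mm wide; open, the fingers measure 119 mm over their backs; the gripper's body (75 mm by 177 mm) begins 78 mm behind the grasp point.
Start: joints at [64.595, 17.183, 87.147, -0, 75.671, -3.816], TCP at [0.202, 0.511, 0.205] pointing down, gripper open.
Joint ranges: [-173.82, 173.82], [-45.26, 126.66], [13.44, 144.39], [-59.66, 239.66], [0, 175.72], [-146.38, 146.38]. Speed limits (degrees/s): [127.2, 127.2, 147.25, 180, 180, 180].

## Interface

Orientations are given as [roll, pitch, yaw] about the fixed x, y, z axes, in that order (R = Rz(yaw) Ry(pitch) Rx(roll)).
In Python, from bench import sense, camera, camera_info, hand_in gives the robot as it stands.
- The arm moves only by the tool arm_command, never from a script. Its argument "commands" is a list that holds one entry, the list of rows, each a list of 7 numbers: the turn, a rotation vector about the world's x, y, z in degrees, then the shift along the world's x, y, z in m, then the finger opening in m, from 0 to 0.094. In form: [[[wx, wy, wz, x, y, z, fingers], ...]]. A call has 1 to 8 rows; each row shifts and turns the commanded pose from where the row before left it; what a row does not reach is not made up. A row lasts 1/12 s, in which the tool goes at most 41.7 mm and 7.16 degrees, less where a joint would pass 70% of its speed; a pose out of reach is approached as far as the arm can. A call is refused whole if a number of a shift passes 0.0417 or a number of a turn 7.16, either way. A call with a gripper value outside its range is refused whole. The fingers move at their own pace and stop on an object; "grip_force" is the grip in N (left out, the last holds). Time passes only in rows, so rows that do not move let the fingers close. It gives the time, the measured TCP pose, the force, the opening and the grip force at its end, in the units of the state.
- sense(): the state, without advancing time (a new reading comes with each control period).
- camera(name): name is "scene" or "top"; returns (picture, depth): 420x560x3 uint8, red, green, blue; 420x560 float32, m along the optical axis (not along the pixel's ray), 0 where there is no reading.
- camera_info(name): a dict with "camera_matrix" (3x3 intrinsics, pixels), "position" and "orientation" of the camera in the world. Camera axes: x right, y up, looking along -z (the intrinsics and any distortion apply to the point x, -y, -z); pixel columns grow to the right and rows downward; lengths in m; the calibration is good to about 2 mm. A picture is of the moment at which its call begins. camera_info takes no time and is no camera call.
- hand_in(): hands the job in; it is judged then, once.
The state is a dict: "time": time; "qpos": joint angles; "joint_velocities": joint speeds; "tau": joint torques, N m; "tool_pos": TCP position; "tool_rot": TCP orientation; "force": force on the tool from outside, world axes, zero at the start; "torque": the same for the moment, N m; "grip_width": opening from 0.0 (shut) to 1.0 (fully open); "gripper_force": force on a finger pad.
Only numpy, scipy, OpenCV 4.12 (cv2) and the standard library are available. Lean on these libraries where they do the work, as an engineer would, in place of code of your own. Each camera call takes 0.05 s, during which the arm holds its last target. There are 200 camera calls.

## Task

Unbolt the steel lock box so that its sprung lid pops up: press the long spring catch down with one fingertip and, keeping it down, push the bolt's upright tab with the other fingertip all the way back, away from the box. Then take the hand away so that the catch springs fully up again and locks the bolt open. Nothing is to be gripped or picked up, and the loose parts lying beside the box stay where they are.

Things in the scene. Friction and masses are not known exactly. Their poses are not given: they have to be found in the camera images.
- lock_box: Fixed fitting on the bench: base plate 300 x 116 x 10 mm, with a grey lidded box (115 x 110 mm, top 52 mm high) at its far end, a slide bolt in front. Origin on the bench under the latch; x along the bolt to the box (plate x -80 to 220, box from 100 mm), y left, z up. Bolt: 14 mm round bar along x at y = -30 mm, top 35 mm high, in two straps 11 mm long, 40 mm high, at x = -62 and 47 mm.
- bolt_tab (a point): Middle of the bolt's upright flat tab: 8 mm thick along x, 28 mm wide along y, from 32 to 70 mm above the bench; this point 55 mm above it. Axes as lock_box; moves with the bolt, to -x as it opens. Shut, it is at x = 0, y = -30 mm of lock_box. Between its +x face and the strap beyond are 37 mm of room for a fingertip, down to the bar (35 mm above the bench).
- catch_top (a point): Middle of the top of the spring catch, a flat aluminium bar along x, 96 x 26 mm, 50 mm above the bench when up, at x = -3, y = +30 mm of lock_box; axes as lock_box, sinks as pressed. A fingertip can slide along its flat top. It is 60 mm across (y) from the tab, middle to middle: fingers spread so that their tips are 60 mm apart reach both at once.
- catch (a joint): Depth the catch is pressed, m: 0 = up, 0.010 = fully down (stop). About 2 N starts it, about 5 N holds it down; it springs up when let go. Up, its blade stands between cross ribs of the bolt and locks it; the bolt is free only while the catch is down more than 6 mm. Ribs are 8 mm apart: the bolt locks at the next gap if the catch comes up on the way.
- bolt (a joint): Travel of the bolt in m: 0 = shut, 0.040 = fully back (stop), sliding along -x of lock_box, away from the box. Takes about 2 N once it is free; it stays where it is left. At 0.040 the catch can spring up into the last gap.
- lid (a joint): Angle of the lid in rad: 0 = shut, 0.30 = popped fully up. A spring lifts it by itself when the bolt's end has left the eye on the lid's front (bolt beyond about 0.022 m); the front edge then rises about 35 mm.
- tape_roll: Bystander: loose roll of tan tape, 54 mm across and 18 mm high, on the bench beside the latch. Origin under its centre. Not to be disturbed.
- transformer: Bystander: loose small transformer, 36 x 36 x 26 mm, on the bench beside the latch. Origin under its centre. Not to be disturbed.
- big_capacitor: Bystander: loose dark upright capacitor, 22 mm across and 32 mm high, on the bench beside the latch. Origin under its centre. Not to be disturbed.

How it is judged:
By the outcome, as a careful person would: the job done as asked, in the order asked, and still so for the second after the job is handed in, with the robot touching nothing.
It also fails if it takes over 42 s, if anything falls off the work surface, if the arm or the gripper's body presses on something with over 40 N, if the wrist force passes 120 N, or if a joint passes its speed limit or range.

## Working session

There is one attempt and no reset: what is moved stays moved. The work goes in short steps, Python scripts to look and compute and a tool call to move; the robot and the scene stay as the last step left them, time stands still between calls to the robot, and variables do not carry over. Pictures are saved under pics/ and viewed, at most 10 in all, crops included, and the job is handed in when it is done.

Besides the shell and the picture viewer there is one more tool, called after ">>>" as name([rows], argument=value, ...), one row to a line, values as JSON. arm_command: Moves the arm, as the interface text tells. Its arguments: {"type":"object","properties":{"commands":{"type":"array"},"grip_force":{"type":"number"}},"required":["commands"]}

```bash
mkdir -p pics
cat > h.py <<'E'
import numpy as np, cv2
from bench import *
from scipy.spatial.transform import Rotation as R
def pts(name,depth):
    i=camera_info(name); K=np.array(i["camera_matrix"]); v,u=np.mgrid[0:420,0:560]
    x=(u-K[0,2])/K[0,0]; y=(v-K[1,2])/K[1,1]
    P=np.stack([x*depth,-y*depth,-depth],-1)
    o=np.array(i["orientation"],float)
    M=o if o.shape==(3,3) else (R.from_euler('xyz',o,degrees=True).as_matrix() if o.size==3 else None)
    return P@M.T+np.array(i["position"])
E
python3 - <<'E'
from h import *
print(sense())
for n in("top","scene"):
    print(camera_info(n))
    p,d=camera(n); cv2.imwrite(f"pics/{n}0.png",p[:,:,::-1]); np.savez(f"{n}0.npz",p=p,d=d)
E
```

```text
{'time': 0.0, 'qpos': array([ 6.45950872e+01,  1.72167236e+01,  8.71830300e+01, -4.94711477e-04,
        7.56707504e+01, -3.81762515e+00]), 'joint_velocities': array([-0.00706802,  0.02269589, -0.01716637,  0.01431044, -0.08350712,
       -0.01150093]), 'tau': array([ 2.44568961e-03, -5.31792426e+01, -3.52738631e+01,  7.09601655e-02,
        2.43238185e-02, -9.08681454e-05]), 'tool_pos': array([0.20225249, 0.51115543, 0.2048557 ]), 'tool_rot': array([-1.79929621e+02, -4.21610767e-03,  1.58412833e+02]), 'force': array([-0.14492065, -0.99864845,  0.04148389]), 'torque': array([-0.07887081, -0.0392412 ,  0.00049331]), 'gripper_force': 0.0, 'grip_width': 1.000802164759135}
{'camera_matrix': array([[546.08922871,   0.        , 280.80617826],
       [  0.        , 546.08922871, 219.40188972],
       [  0.        ,   0.        ,   1.        ]]), 'position': array([ 0.54549276, -0.1321381 ,  1.12024754]), 'orientation': array([  2.91020243,   1.68323458, -89.29401628])}
{'camera_matrix': array([[470.52947055,   0.        , 273.06306747],
       [  0.        , 470.52947055, 210.19639962],
       [  0.        ,   0.        ,   1.        ]]), 'position': array([ 0.23188932, -0.6452805 ,  0.6177017 ]), 'orientation': array([ 48.72055494,  -0.8211261 , -33.32070498])}
```

View pics/top0.png

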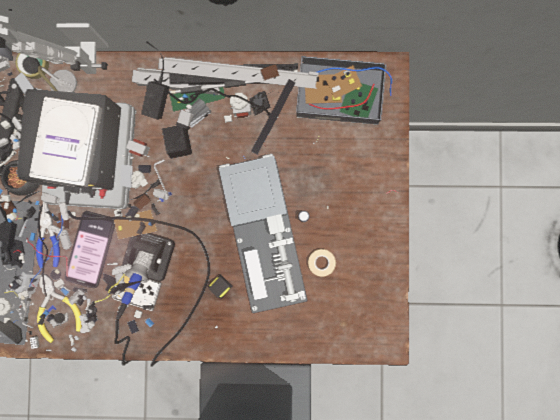

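View pics/scene0.png

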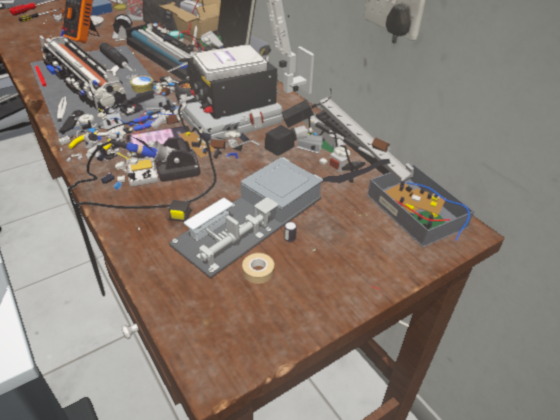

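Top view: the box is at about (252,190), the white catch bar at (255,273) and the bolt and tab at about (283,268). The tape is at (322,263), the capacitor at (304,216) and the transformer at (220,287). Next I'll measure these.

Run:
```python
from h import *
z=np.load("top0.npz"); p,d=z['p'],z['d']; P=pts("top",d); H=P[...,2]
hsv=cv2.cvtColor(p,cv2.COLOR_RGB2HSV)
m=np.zeros(H.shape,bool); m[235:320,225:315]=1
def rect(mm,name):
    mm=cv2.connectedComponentsWithStats(mm.astype(np.uint8)); k=1+np.argmax(mm[2][1:,4]); mm=mm[1]==k
    q=P[mm]; r=cv2.minAreaRect((q[:,:2]*1000).astype(np.float32)); print(name,mm.sum(),np.round(r[0],1),np.round(r[1],1),round(r[2],1),"z",np.round(np.percentile(q[:,2],[5,50,95]),4),"mean",np.round(q.mean(0),4)); return mm
c=m.copy(); c[:,272:]=0
rect(c&(p.min(2)>190),"catch")
b=np.zeros_like(m); b[145:235,210:295]=1
rect(b&(H>.044)&(H<.062),"box")
t=m&(H>.058); t[:,:265]=0; rect(t,"tab>58")
pl=np.zeros_like(m); pl[140:320,205:315]=1
rect(pl&(H>.006)&(H<.075),"whole")
for n,(u,v) in dict(tape=(322,263),cap=(304,216),trf=(220,287)).items():
    w=np.zeros_like(m); w[v-18:v+18,u-18:u+18]=1; rect(w&(H>.012)&((n!='trf')|(np.arange(560)<235)[None]),n)
cv2.imwrite("pics/topc.png",cv2.resize(p[140:325,200:345,::-1],None,fx=3.2,fy=3.2,interpolation=cv2.INTER_CUBIC))
```

```text
catch 670 [493.7 -83.8] [ 96.  104.1] 4.3 z [0.0314 0.0496 0.0531] mean [ 0.4918 -0.0521  0.0527]
box 3678 [642.7 -45.5] [155.8 112.2] 13.1 z [0.0475 0.0511 0.0546] mean [ 0.652  -0.0457  0.0511]
tab>58 61 [ 508.6 -108.6] [ 8.1 26.6] 13.7 z [0.0651 0.0691 0.0732] mean [ 0.5087 -0.1087  0.0689]
whole 8480 [571.  -62.1] [303.  118.4] 13.1 z [0.0078 0.047  0.0539] mean [ 0.5719 -0.0633  0.0333]
tape 427 [ 516.5 -168.7] [77.8 51.7] 85.1 z [0.0137 0.0173 0.0211] mean [ 0.5157 -0.1808  0.0276]
cap 98 [ 607.8 -143.7] [20.4 20. ] 0.6 z [0.0283 0.0317 0.0356] mean [ 0.6078 -0.1438  0.0317]
trf 285 [507.2 -41. ] [ 36.4 194.3] 33.4 z [0.0194 0.0255 0.0289] mean [0.4646 0.023  0.0287]
```

View pics/topc.png

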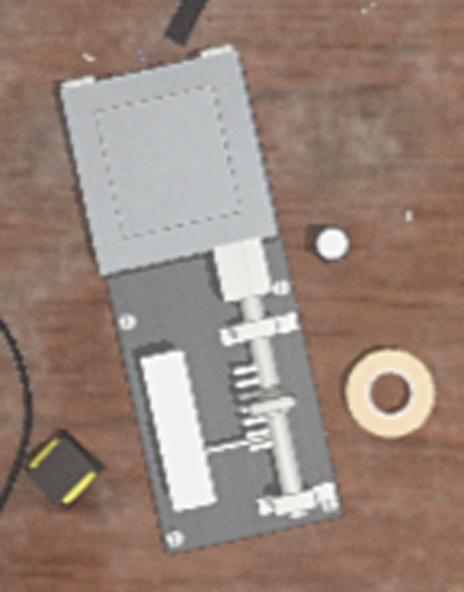

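The points fit the given geometry: yaw is 13.1° and the origin is near (0.502, -0.0795). I'm moving to above the gap beside the tab.

>>> arm_command([
  [[0,0,2.17,0.019,-0.0345,0,0.049],[0,0,2.17,0.019,-0.0345,0,0.049],[0,0,2.17,0.019,-0.0345,0,0.049],[0,0,2.17,0.019,-0.0345,0,0.049],[0,0,2.17,0.019,-0.0345,0,0.049],[0,0,2.17,0.019,-0.0345,0,0.049],[0,0,2.17,0.019,-0.0345,0,0.049],[0,0,2.17,0.019,-0.0345,0,0.049]],
])

```text
time: 0.77
tool_pos: [0.3547, 0.2336, 0.2054]
tool_rot: [-180.0, -0.0, 175.9]
force: [0.1, 0.4, 0.1]
grip_width: 0.525
gripper_force: 0.0
```

>>> arm_command([
  [[0,0,2.17,0.019,-0.0345,0,0.049],[0,0,2.17,0.019,-0.0345,0,0.049],[0,0,2.17,0.019,-0.0345,0,0.049],[0,0,2.17,0.019,-0.0345,0,0.049],[0,0,2.17,0.019,-0.0345,0,0.049],[0,0,2.17,0.019,-0.0345,0,0.049],[0,0,2.17,0.019,-0.0345,0,0.049],[0,0,2.17,0.019,-0.0345,0,0.049]],
])

```text
time: 1.43
tool_pos: [0.5068, -0.0426, 0.2053]
tool_rot: [180.0, -0.0, -166.8]
force: [0.7, 0.7, -0.3]
grip_width: 0.523
gripper_force: 0.0
```

>>> arm_command([
  [[0,0,0,0.017,-0.034,0,0.049],[0,0,0,0,0,0,0.049],[0,0,0,0,0,0,0.049]],
])

```text
time: 1.68
tool_pos: [0.5234, -0.0759, 0.2046]
tool_rot: [180.0, -0.1, -167.0]
force: [0.1, 0.7, 0.6]
grip_width: 0.522
gripper_force: 0.0
```

>>> arm_command([
  [[0,0,0,0,0.001,-0.03,0.049],[0,0,0,0,0,-0.03,0.049],[0,0,0,0,0,-0.03,0.049],[0,0,0,0,0,-0.025,0.049],[0,0,0,0,0,0,0.049],[0,0,0,0,0,0,0.049]],
])

```text
time: 2.18
tool_pos: [0.5228, -0.0726, 0.0904]
tool_rot: [180.0, -0.1, -166.8]
force: [-0.8, -0.2, 1.2]
grip_width: 0.524
gripper_force: 0.0
```

Run:
```python
from h import *
p,d=camera("scene"); cv2.imwrite("pics/s1.png",cv2.resize(p[130:290,150:350,::-1],None,fx=3.5,fy=3.5,interpolation=cv2.INTER_CUBIC))
s=sense();print(s['tool_pos'],s['tool_rot'],s['force'])
```

```text
[ 0.52367878 -0.07297834  0.09172548] [-1.79983898e+02  4.12516847e-02 -1.66823699e+02] [ 1.1557732  -0.21456794  0.75497587]
```

View pics/s1.png

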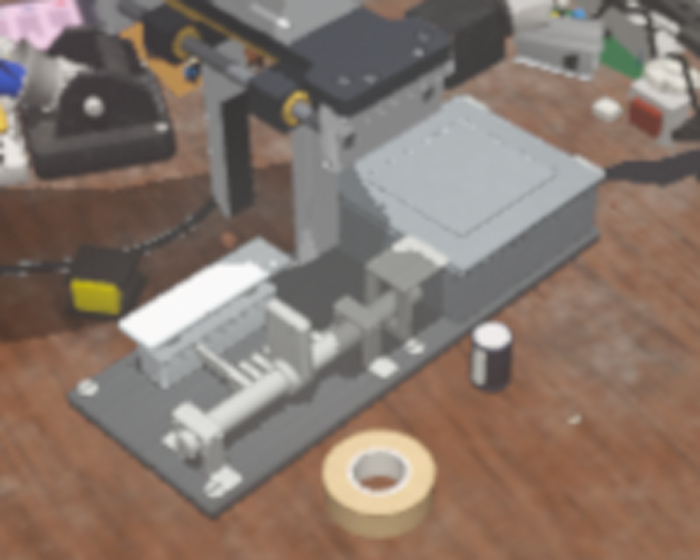

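The picture shows both fingers above the fitting: the near tip at about (315,255), beyond the tab at (290,335), and the far one over the catch side at (235,205). Clearance looks good, so I'm going down.

>>> arm_command([
  [[0,0,0,0,-0.0015,-0.015,0.049],[0,0,0,0,0,-0.015,0.049],[0,0,0,0,0,-0.007,0.049],[0,0,0,0,0,0,0.049],[0,0,0,0,0,0,0.049]],
])

```text
time: 2.65
tool_pos: [0.5239, -0.075, 0.0547]
tool_rot: [-180.0, 0.1, -166.9]
force: [-0.7, 1.3, 0.4]
grip_width: 0.521
gripper_force: 0.0
```

>>> arm_command([
  [[0,0,0,0,0,-0.003,0.049],[0,0,0,0,0,-0.003,0.049],[0,0,0,0,0,-0.003,0.049],[0,0,0,0,0,0,0.049],[0,0,0,0,0,0,0.049]],
])

```text
time: 3.07
tool_pos: [0.5239, -0.0752, 0.0449]
tool_rot: [-180.0, 0.1, -166.9]
force: [3.3, 0.6, 4.5]
grip_width: 0.52
gripper_force: 1.9
```

>>> arm_command([
  [[0,0,0,0,0,-0.002,0.049],[0,0,0,0,0,0,0.049],[0,0,0,0,0,0,0.049]],
])

```text
time: 3.32
tool_pos: [0.5237, -0.0751, 0.0426]
tool_rot: [-180.0, 0.0, -166.9]
force: [4.7, 0.6, 3.8]
grip_width: 0.519
gripper_force: 2.2
```

>>> arm_command([
  [[0,0,0,0,0,-0.002,0.049],[0,0,0,0,0,0,0.049],[0,0,0,0,0,0,0.049]],
])

```text
time: 3.57
tool_pos: [0.5236, -0.0751, 0.0406]
tool_rot: [-180.0, 0.0, -166.9]
force: [3.5, 0.7, 5.1]
grip_width: 0.52
gripper_force: 2.5
```

Run:
```python
from h import *
p,d=camera("scene"); cv2.imwrite("pics/s2.png",cv2.resize(p[130:290,150:350,::-1],None,fx=3.5,fy=3.5,interpolation=cv2.INTER_CUBIC))
s=sense();print(s['tool_pos'],s['force'],s['torque'])
```

```text
[ 0.52358771 -0.07512631  0.0406457 ] [3.30584398 0.54597462 5.37595344] [ 0.22597932 -0.65181071 -0.05361321]
```

View pics/s2.png

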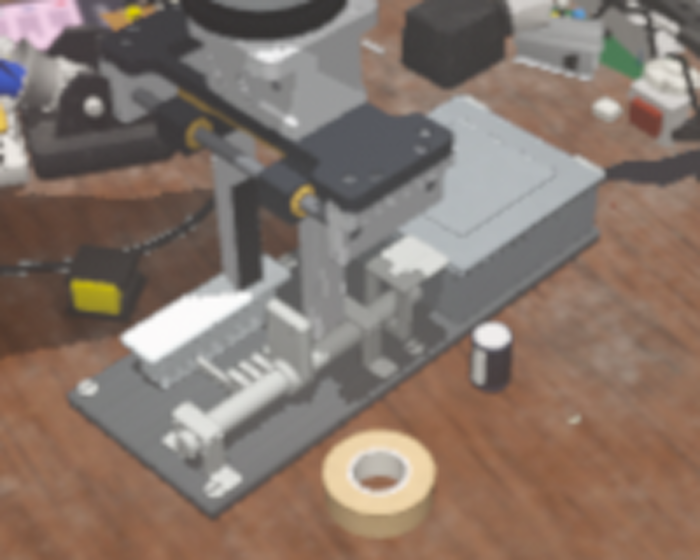

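The near tip is between the tab and the strap at (320,310), and the far tip is pressing the catch at (245,285) with about 5 N. I'll press slightly more, then start sliding back.

>>> arm_command([
  [[0,0,0,0,0,-0.001,0.049],[0,0,0,-0.0039,-0.0009,0,0.049],[0,0,0,-0.0039,-0.0009,0,0.049],[0,0,0,-0.0039,-0.0009,0,0.049],[0,0,0,-0.0039,-0.0009,0,0.049],[0,0,0,0,0,0,0.049]],
])

```text
time: 4.12
tool_pos: [0.5083, -0.0788, 0.0402]
tool_rot: [-180.0, 0.1, -166.9]
force: [5.1, 0.7, 7.3]
grip_width: 0.524
gripper_force: 3.5
```

>>> arm_command([
  [[0,0,0,-0.0039,-0.0009,0,0.049],[0,0,0,-0.0039,-0.0009,0,0.049],[0,0,0,-0.0039,-0.0009,0,0.049],[0,0,0,-0.0039,-0.0009,0,0.049],[0,0,0,0,0,0,0.049]],
])

```text
time: 4.53
tool_pos: [0.4926, -0.0824, 0.0402]
tool_rot: [-180.0, 0.1, -166.9]
force: [2.9, 0.9, 7.0]
grip_width: 0.519
gripper_force: 3.8
```

>>> arm_command([
  [[0,0,0,-0.0039,-0.0009,0,0.049],[0,0,0,-0.0039,-0.0009,0,0.049],[0,0,0,-0.0039,-0.0009,0,0.049],[0,0,0,0,0,0,0.049]],
])

```text
time: 4.87
tool_pos: [0.4808, -0.0851, 0.0401]
tool_rot: [-180.0, 0.1, -166.9]
force: [2.9, 0.2, 7.8]
grip_width: 0.517
gripper_force: 4.1
```

>>> arm_command([
  [[0,0,0,-0.002,-0.0005,0,0.049],[0,0,0,-0.002,-0.0005,0,0.049],[0,0,0,0,0,0,0.049],[0,0,0,0,0,0,0.049]],
])

```text
time: 5.2
tool_pos: [0.4771, -0.086, 0.0401]
tool_rot: [-180.0, 0.1, -166.9]
force: [5.4, 2.3, 7.7]
grip_width: 0.522
gripper_force: 4.1
```

>>> arm_command([
  [[0,0,0,-0.001,-0.0002,0,0.049],[0,0,0,-0.001,-0.0002,0,0.049],[0,0,0,0,0,0,0.049],[0,0,0,0,0,0,0.049]],
])

```text
time: 5.53
tool_pos: [0.4765, -0.0862, 0.0402]
tool_rot: [-179.9, 0.3, -166.8]
force: [15.5, 4.7, 0.9]
grip_width: 0.52
gripper_force: 10.0
```

Run:
```python
from h import *
p,d=camera("scene"); cv2.imwrite("pics/s3.png",cv2.resize(p[130:290,150:350,::-1],None,fx=3.5,fy=3.5,interpolation=cv2.INTER_CUBIC))
s=sense();print(s['tool_pos'],s['force'],s['torque'])
```

```text
[ 0.47647482 -0.08615291  0.04017761] [16.19630208  3.57989225  0.0286308 ] [ 1.11146961 -2.83040304  0.39524565]
```

View pics/s3.png

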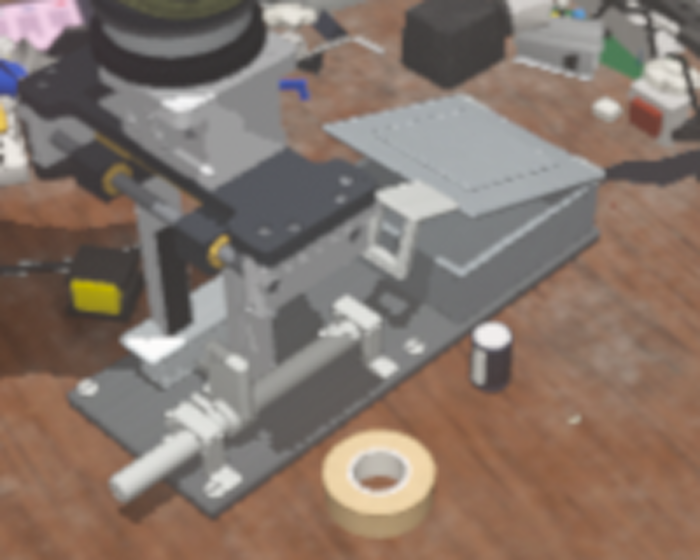

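The lid is up and the bolt is at its stop, with the push force risen to 16 N. I'm easing off the push a little, then lifting straight up.

>>> arm_command([
  [[0,0,0,0.0015,0.0003,0,0.049],[0,0,0,0,0,0,0.049],[0,0,0,0,0,0.004,0.049],[0,0,0,0,0,0.006,0.049],[0,0,0,0,0,0.015,0.049],[0,0,0,0,0,0.025,0.049],[0,0,0,0,0,0.03,0.049],[0,0,0,0,0,0.03,0.049]],
])

```text
time: 6.25
tool_pos: [0.4747, -0.0858, 0.1497]
tool_rot: [179.9, -0.2, -166.9]
force: [0.4, 1.0, 0.8]
grip_width: 0.522
gripper_force: 0.0
```

>>> arm_command([
  [[0,0,0,-0.01,0,0.03,0.049],[0,0,0,-0.03,0.02,0.01,0.049],[0,0,0,-0.03,0.025,0,0.049],[0,0,0,-0.03,0.025,0,0.049],[0,0,0,0,0.035,0,0.049],[0,0,0,0,0.035,0,0.049],[0,0,0,0,0,0,0.049],[0,0,0,0,0,0,0.049]],
])

```text
time: 6.92
tool_pos: [0.3752, 0.0549, 0.1891]
tool_rot: [180.0, -0.1, -166.7]
force: [0.3, -0.6, 0.2]
grip_width: 0.522
gripper_force: 0.0
```

Run:
```python
from h import *
p,d=camera("scene"); cv2.imwrite("pics/s4.png",cv2.resize(p[130:290,150:350,::-1],None,fx=3.5,fy=3.5,interpolation=cv2.INTER_CUBIC))
s=sense();print(s['tool_pos'],s['force'],s['torque'])
p,d=camera("top"); P=pts("top",d); q=P[...,:2]-[.5019,-.0795]
a=np.radians(13.1); x=q@[np.cos(a),np.sin(a)]; y=q@[-np.sin(a),np.cos(a)]
z=P[...,2]
c=(abs(y-.030)<.008)&(abs(x+.003)<.04)&(d>0); print("catch z",np.percentile(z[c],[5,50,95]),c.sum())
t=(abs(y+.03)<.02)&(z>.058)&(z<.08)&(x<.05)&(x>-.07); print("tab x",x[t].mean(),t.sum())
```

```text
[0.37542126 0.05395381 0.18901147] [ 0.10078668 -0.20140806  0.11685116] [ 0.02747566  0.02341383 -0.00190126]
catch z [0.04628131 0.04988355 0.05318455] 335
tab x -0.03978221457052404 60
```

View pics/s4.png

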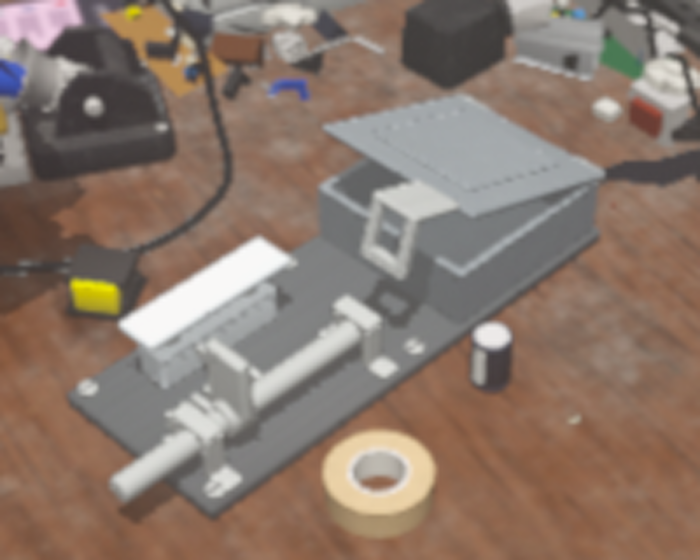

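The catch is fully up (z = 50 mm), the bolt is back 40 mm and the lid is open. The loose parts haven't moved.

```bash
python3 -c "
from bench import *
print(hand_in())"
```

```text
the job is handed in; nothing more can be done
None
```

The job is done and handed in: the bolt is fully back (about 40 mm), the catch has sprung back up to 50 mm and locks it, the lid is open, and the loose parts were not moved.

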